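Brace the telescopic glass rail and flip its cam lock

ROBOT

A 6-joint arm with a two-finger parallel gripper is mounted at the origin on the work surface. World frame = base frame: x ahead of the robot, y to its left, z up, the work surface at z = 0. Lengths are in mm, angles in rad, forces in N, time in s.
With the tool pointing down it reaches from about 400 to 925 mm from the base axis. Payload 12.5 kg.
Tool frame: the origin (TCP) lies on the front face of the gripper's body, between the roots of the fingers; the fingertips stand 78 mm ahead of it and the grasp point (between the pads) lies 59 mm ahead of it (env.nose_length is the distance from the TCP to the fingertips, in mm); z points along the fingers, y is the line along which they close (so a half turn about z gives the same grasp; the last joint's range is limited). The gripper opens to 95 mm and grips with 3 to 60 N. Pads are 20 mm wide; open, the fingers measure 119 mm over their backs; the gripper's body (75 mm by 180 mm) begins 59 mm behind the grasp point.
Start: joints at [-1.455, 0.491, 1.559, -0, 1.092, -0.106], TCP at [137.512, -609.695, 292.261] pointing down, gripper open.
Joint ranges: [-3.1, 3.1], [-0.84, 2.19], [0.05, 2.79], [-1.13, 4.28], [0.06, 2.93], [-2.69, 2.69]. Speed limits (rad/s): [2.22, 2.22, 2.79, 3.14, 3.14, 3.14].

INTERFACE

Orientations are given as [roll, pitch, yaw] about the fixed x, y, z axes, in that order (R = Rz(yaw) Ry(pitch) Rx(roll)).
In Python, from cell import env gives the robot as it stands.
- The arm moves only by the tool jog_arm, never from a script. Its argument "motion" is a list of rows, each a list of 7 numbers: the turn, a rotation vector about the tool's x, y, z in degrees, then the shift along the tool's x, y, z in mm, then the finger opening in mm, from 0 to 95.1. In form: [[wx, wy, wz, x, y, z, hand], ...]. A call has 1 to 10 rows; each row shifts and turns the commanded pose from where the row before left it, along the tool's axes as they then stand; what a row does not reach is not made up. A row lasts 1/8 s, in which the tool goes at most 62.5 mm and 10.7 degrees, less where a joint would pass 70% of its speed; a pose out of reach is approached as far as the arm can. A call is refused whole if a number of a shift passes 62.5 or a number of a turn 10.7, either way. A call with a gripper value outside its range is refused whole. The fingers move at their own pace and stop on an object; the grip force is fixed at half the most. Time passes only in rows, so rows that do not move let the fingers close. It gives the time, the measured TCP pose, the force, the opening and the grip force at its end, in the units of the state.
- env.state(): the state, without advancing time (a new reading comes with each control period).
- env.read_camera(name): name is "scene" or "top" or "wrist"; returns a dict with "color" (384x512x3 uint8, red, green, blue), "z_map" (384x512 float32, mm along the optical axis (not along the pixel's ray), 0 where there is no reading), "camera_matrix" (3x3 intrinsics, pixels), "world_to_cam" (4x4, takes a point from world to camera coordinates). Camera axes: x right, y up, looking along -z (the intrinsics and any distortion apply to the point x, -y, -z); pixel columns grow to the right and rows downward; lengths in mm; the calibration is good to about 2 mm. A picture is of the moment at which its call begins.
- env.job_done(): hands the job in; it is judged then, once.
Trained networks look in the newest picture that a camera, given by its name, has taken for a name from the list of things; names that differ only in an ending like _2 or _b are one class to them, and where a whole thing is asked for, a point or a joint stands for the part that bears it (a point fixed in the world has none). Each returns a list of dicts, best first, with "score" (0 to 1); they miss things now and then, are a little off and sometimes report something else, mostly with a low value. They report only what shows in the picture. A call takes as long as a camera call.
- env.recognise(camera, thing): "location" ([column, row] in pixels, amid what is visible of it).
The state is a dict: "t": time; "joints": joint angles; "qvel": joint speeds; "tau": joint torques, N m; "eef_pos": TCP position; "tcp_rot": TCP orientation; "ft_force": force on the tool from outside, world axes, zero at the start; "moment": the same for the moment, N m; "opening": opening from 0.0 (shut) to 1.0 (fully open); "grip_force": force on a finger pad.
Only numpy, scipy, OpenCV 4.12 (cv2) and the standard library are available. Lean on these libraries where they do the work, as an engineer would, in place of code of your own. Each camera call takes 0.05 s, during which the arm holds its last target. There are 200 camera calls.

TASK

The telescopic chrome hook rail is loose at its free end. Draw its inner tube out until the rubber foot bears snugly and firmly on the soft sandstone without crushing it, then flip the cam lever over centre so that it lies shut across the collar and locks the tube. Let go, and leave the hanging tumblers, decanter, ice bucket and stone tray where they are.

Things in the scene. Friction and masses are not known exactly. Their poses are not given: they have to be found in the camera images.
- collar (a point): Centre of the black clamp collar (40 mm across, 36 mm long) on the tube axis, 200 mm above the ledge, at the free end of the fixed 28 mm chrome outer tube, which runs 320 mm to a stone cheek and carries three hooks with tumblers. Axes: y along the tubes towards the rubber foot, z up, x level across the tubes, the way the lever falls shut.
- tube_grip (a point): Point on the axis of the 22 mm chrome inner tube, 85 mm from the collar centre when fully in; moves with the tube, axes as collar. The tube is bare for at least 50 mm to either side along y. Take it from above with a finger on either side (in x); a grip of 60 N holds it without slipping.
- tube (a joint): How far the inner tube is drawn out, m: 0 fully in, 0.135 end of travel, growing along the collar's +y. With the lever open its wiper seal drags at a steady 8 N and keeps it where it is left; with the lever shut it is locked (it holds over 25 N).
- foot: Black rubber foot on the end of the inner tube, 40 mm across, 15 mm thick; origin on the tube axis at its back, front face 15 mm further along y. Springy: about 8 N per mm of squash. A good brace leaves 5 to 8 N on the stone after letting go (the seal gives back what is above about 8 N; under 3 N is loose). Above 18 N the soft stone crumbles.
- cheek: Right-hand sandstone cheek the foot is to bear on: a pier 130 mm wide, 235 mm high; origin on the ledge below the flat face of its lower courses, which looks to the collar (its -y). The foot meets the top course, which is laid unevenly: its face stands 2 to 26 mm nearer to the collar than that flat face; how much is not measured.
- lever (a joint): Cam lever angle, rad, about the collar's y: starts open between 0 and 0.3 (0 = standing, leaning 0.43 rad from upright to the collar's -x; upright at 0.43), shut at 2.0 (level across the collar, pointing to its +x). Free up to 0.4, it then resists, most near 1.1 (9 N at 50 mm from the pivot), down to nothing at dead centre, 1.6; past that it snaps shut by itself, short of that it springs back.
- lever_pivot (a point): On the lever's axis, 10 mm to the collar's -x and 31 mm above the tube axis. Turns with the lever: x along the blade to its tip, y along the tubes, z out of the pushed face (to the collar's -x when open, up when shut). The chrome blade is 6 mm thick, 16 mm wide, 4 to 70 mm from the axis; its pushed face lies 4 mm out along z. Push it; over 40 N, or a hard squeeze, bends it.
- lever_tip (a point): Tip of the lever blade (black finger tab, 20 mm wide), 68 mm from the pivot; axes as lever_pivot.
- tumbler_a_foot (a point): Centre of the underside of the hanging glass tumbler farthest from the collar (72 mm across, 88 mm tall, chrome ring and wire bail); it hangs below the outer tube, 22 mm above the ledge, and swings freely on its hook. Not to be knocked.
- tumbler_b_foot (a point): Centre of the underside of the hanging glass tumbler second from the collar (72 mm across, 88 mm tall, chrome ring and wire bail); it hangs below the outer tube, 22 mm above the ledge, and swings freely on its hook. Not to be knocked.
- tumbler_c_foot (a point): Centre of the underside of the hanging glass tumbler nearest to the collar (72 mm across, 88 mm tall, chrome ring and wire bail); it hangs below the outer tube, 22 mm above the ledge, and swings freely on its hook. Not to be knocked.
- decanter_mid (a point): centre of the empty square glass decanter, half-way up: 84 mm square, 193 mm tall, loose on the ledge behind the rail. Not to be disturbed.
- bucket_mid (a point): centre of the white ceramic ice bucket, 65 mm up: 150 mm across, 170 mm tall with its shut flip-top lid, loose on the ledge behind the tumblers. Not to be disturbed.
- tray_mid (a point): centre of the grey stone tray of whisky cubes: 125 x 95 mm, 28 mm tall, loose on the ledge in front of the inner tube. Not to be disturbed.

How it is judged:
By the outcome, as a careful person would: the job done as asked, in the order asked, and still so for the second after the job is handed in, with the robot touching nothing.
It also fails if it takes over 53 s, if anything falls off the work surface, if the arm or the gripper's body presses on something with over 40 N, if the wrist force passes 120 N, or if a joint passes its speed limit or range.

## Working session

There is one attempt and no reset: what is moved stays moved. The work goes in short steps, Python scripts to look and compute and a tool call to move; the robot and the scene stay as the last step left them, time stands still between calls to the robot, and variables do not carry over. Pictures are saved under pics/ and viewed, at most 10 in all, crops included, and the job is handed in when it is done.

Besides the shell and the picture viewer there is one more tool, called after ">>>" as a command line: name --pt "numbers of a row" for each row, then --argument value for the rest. jog_arm: Moves the arm, as the interface text tells. Its arguments: {"type":"object","properties":{"motion":{"type":"array"}},"required":["motion"]}

```bash
mkdir -p pics
cat > h.py <<'E'
from cell import env
import numpy as np, cv2
def look(n,f=None):
    c=env.read_camera(n)
    if f: cv2.imwrite('pics/'+f,c['color'][:,:,::-1])
    return c
def p3(c,u,v,r=2,z=None):
    Z=c['z_map'];u0,v0=int(round(u)),int(round(v))
    if z is None:
        w=Z[max(0,v0-r):v0+r+1,max(0,u0-r):u0+r+1];w=w[w>0]
        if len(w)==0:return None
        z=np.median(w)
    K=c['camera_matrix'];x=(u-K[0,2])/K[0,0]*z;y=(v-K[1,2])/K[1,1]*z
    return (np.linalg.inv(c['world_to_cam'])@[x,-y,-z,1])[:3]
E
python3 - <<'E'
from h import *
np.set_printoptions(precision=1,suppress=True)
s=env.state();print(s['t'],s['eef_pos'],s['tcp_rot'],s['ft_force'],s['opening'])
for n in ['scene','top']:
    c=look(n,n+'1.png')
    print(n,np.linalg.inv(c['world_to_cam'])[:3,3])
    for t in ['collar','tube_grip','foot','cheek','lever_pivot','lever_tip','tumbler_a_foot','decanter_mid','bucket_mid','tray_mid']:
        for d in env.recognise(n,t)[:3]:
            if d['score']>.3: print(t,round(d['score'],2),np.array(d['location']),p3(c,*d['location']))
print(env.state()['t'])
a=cv2.imread('pics/scene1.png');b=cv2.imread('pics/top1.png')
E
```

```text
0.0 [ 137.5 -609.5  291.7] [-3.1 -0.   0.2] [-0.2 -0.4 -0.4] 1.001220143134904
scene [1235.7  281.8  749.7]
collar 0.71 [152.2 177.3] [ 526.7 -386.1   98.3]
collar 0.57 [149.7 226.4] [ 740.  -220.9  142.4]
tube_grip 0.94 [287.1 191.1] [550.7  46.7 207.7]
cheek 0.92 [374.3 263.8] [591.9 278.2 109.7]
lever_pivot 0.49 [248.4 158.9] [536.  -62.5 258.5]
lever_tip 0.65 [245.7 156.1] [535.3 -70.1 263.9]
tumbler_a_foot 0.83 [162.4 185.5] [ 546.8 -334.3   98.1]
decanter_mid 0.97 [238.  257.1] [730.6   8.2 137. ]
bucket_mid 0.67 [147.8 227.8] [ 745.6 -222.2  142. ]
tray_mid 0.73 [278.1 213.8] [421.9 -20.1  13.7]
tray_mid 0.39 [249.8 158.7] [534.5 -59.5 259. ]
top [ 491.9   -8.5 1175. ]
collar 0.6 [390.7 213. ] [ 555.9 -350.2  205.1]
tube_grip 0.69 [235.4 216.3] [540.6  48.7 210.9]
foot 0.65 [335.3 219.9] [ 540.9 -230.3   94. ]
foot 0.5 [209.9 214.5] [543.8 113.1 218.2]
cheek 0.78 [179.8 221.8] [526.9 205.9 134.3]
lever_pivot 0.44 [280.8 217.7] [536.4 -64.  264.1]
lever_tip 0.55 [276.5 215.9] [542.  -55.  236.5]
tumbler_a_foot 0.86 [368.1 217.4] [ 549.7 -324.7   92.5]
tumbler_a_foot 0.7 [135.1 221.2] [523.3 297.1 232.6]
decanter_mid 0.72 [258.3 162.7] [684.   -7.5 194.3]
bucket_mid 0.68 [349. 166.] [ 687.8 -258.5  148.3]
1.1
```

View pics/scene1.png

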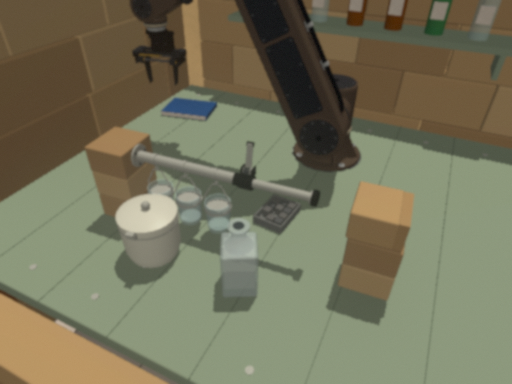

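View pics/top1.png

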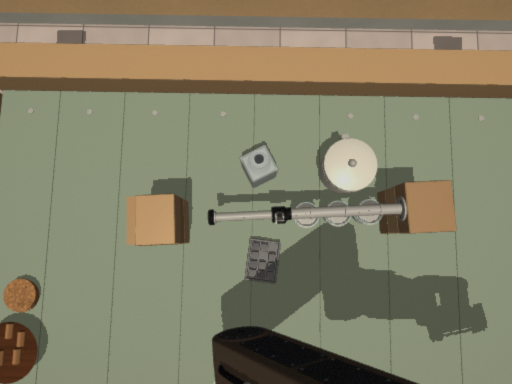

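The scene view shows the rail with the collar at (245,178) and the lever standing. The foot is at (315,197) and the right cheek near (378,240). In the top view the foot is at (211,217), the collar at (281,215) and the cheek spans columns 135–185. Next I'll fit the tube axis.

```bash
cat > m.py <<'E'
from h import *
np.set_printoptions(precision=1,suppress=True)
def cloud(c):
    Z=c['z_map'];v,u=np.mgrid[0:Z.shape[0],0:Z.shape[1]];K=c['camera_matrix']
    X=np.stack([(u-K[0,2])/K[0,0]*Z,-(v-K[1,2])/K[1,1]*Z,-Z,np.ones_like(Z)],-1)@np.linalg.inv(c['world_to_cam']).T
    X[Z<=0]=np.nan
    return X[...,:3]
if __name__=='__main__':
  for n in ['top','scene']:
    c=look(n);X=cloud(c).reshape(-1,3)
    t=X[(abs(X[:,0]-540)<40)&(X[:,1]>-420)&(X[:,1]<170)&(X[:,2]>190)]
    for y in range(-330,130,20):
        s=t[(t[:,1]>=y)&(t[:,1]<y+20)]
        if len(s): print(n,y,len(s),np.nanmedian(s,0),'x',s[:,0].min(),s[:,0].max(),'zmax',s[:,2].max())
    k=X[(X[:,0]>430)&(X[:,0]<640)&(X[:,1]>150)&(X[:,1]<400)]
    for z in range(10,250,20):
        s=k[(k[:,2]>=z)&(k[:,2]<z+20)]
        if len(s): print(n,'cheek z',z,len(s),'ymin',np.percentile(s[:,1],[1,5,20]),'x',np.percentile(s[:,0],[2,98]))
E
python3 m.py
```

```text
top -330 87 [ 565.3 -320.   211.7] x 552.7552822106751 578.7376093346267 zmax 217.9575526528714
top -310 82 [ 564.8 -300.6  211. ] x 552.322910524783 578.6698701988246 zmax 216.74956592693695
top -290 83 [ 562.1 -279.6  211.2] x 549.7814835037884 575.5663361299835 zmax 218.40209142613583
top -270 85 [ 561.7 -259.9  211.3] x 549.0973932877907 575.2865268063416 zmax 217.5548973201429
top -250 91 [ 561.2 -239.2  211.4] x 546.3277565639341 575.3164818418819 zmax 217.29959934116243
top -230 84 [ 558.5 -219.9  211.6] x 546.0161845154572 571.7416049138953 zmax 216.2379078960613
top -210 85 [ 558.  -199.9  210.7] x 545.5122568338354 571.7086202321038 zmax 216.9543425555794
top -190 83 [ 557.5 -180.3  211.3] x 542.8549069479216 571.6533993495897 zmax 216.85861644821796
top -170 80 [ 555.  -160.1  211.1] x 542.5203508265871 568.4269295679431 zmax 215.76578566733326
top -150 91 [ 554.5 -141.4  212. ] x 539.9099016635408 568.2663406130431 zmax 219.34236463243326
top -130 84 [ 551.8 -119.3  210.9] x 539.3897990773651 565.0473716244404 zmax 216.4260941357876
top -110 90 [551.3 -98.8 211.6] x 536.2
[... 4043 characters left out ...]
587.8 597.3]
scene cheek z 30 312 ymin [209.9 213.9 232.5] x [588.7 597.8]
scene cheek z 50 323 ymin [209.5 215.  233.3] x [588.2 597.9]
scene cheek z 70 335 ymin [209.7 214.7 232.9] x [586.2 597.4]
scene cheek z 90 343 ymin [208.5 213.7 233.5] x [588.1 597.4]
scene cheek z 110 369 ymin [210.3 215.4 234.6] x [588.7 597.7]
scene cheek z 130 387 ymin [209.1 214.1 232.6] x [588.6 597.8]
scene cheek z 150 458 ymin [208.2 213.6 232.1] x [577.8 597.1]
scene cheek z 170 415 ymin [203.1 208.8 228.4] x [584.3 596.4]
scene cheek z 190 429 ymin [203.9 209.2 228.2] x [584. 596.]
scene cheek z 210 454 ymin [203.4 208.5 227.2] x [584.4 596. ]
scene cheek z 230 2111 ymin [199.4 205.3 224. ] x [471.6 593.4]
```

>>> jog_arm --pt "0 0 0 0 0 -60 60" --pt "0 0 0 0 0 -60 60" --pt "0 0 -5.4 58 0 0 60" --pt "0 0 -5.4 58 0 0 60" --pt "0 0 -5.4 58 -8 0 60" --pt "0 0 -5.4 58 -8 0 60" --pt "0 0 -5.4 57 -8 0 60" --pt "0 0 -5.4 55 -8 0 60" --pt "0 0 -5.4 55 -8 0 60" --pt "0 0 -5.4 54 -8 0 60"

```text
t: 2.45
eef_pos: [488.2, -340.4, 412.2]
tcp_rot: [3.141, 0.0, 0.979]
ft_force: [0.5, -0.4, -0.5]
opening: 0.631
grip_force: 0.0
```

>>> jog_arm --pt "0 0 -5.4 53 -8 0 60" --pt "0 0 -5.4 53 -8 0 60" --pt "0 0 -5.4 53 -8 0 60" --pt "0 0 -5.4 53 -8 0 60" --pt "0 0 -5.4 53 -8 0 60" --pt "0 0 -5.4 53 -8 0 60" --pt "0 0 -5.0 52 -2 0 60" --pt "0 0 0 0 0 0 60"

```text
t: 3.45
eef_pos: [552.5, 23.4, 412.4]
tcp_rot: [3.141, -0.0, 1.633]
ft_force: [-0.2, -1.1, 1.3]
opening: 0.629
grip_force: 0.0
```

Run:
```python
from m import *
s=env.state();print(s['t'],s['eef_pos'],np.round(s['tcp_rot'],3),s['ft_force'])
c=look('wrist','w1.png');X=cloud(c).reshape(-1,3)
t=X[(abs(X[:,0]-540)<45)&(X[:,1]>-150)&(X[:,1]<170)&(X[:,2]>192)&(X[:,2]<320)]
for y in range(-130,150,15):
    q=t[(t[:,1]>=y)&(t[:,1]<y+15)]
    if len(q)>5: print(y,len(q),'x',np.percentile(q[:,0],[1,99]),'z',np.percentile(q[:,2],[50,95,100]))
for th in ['tube_grip','collar','foot','lever_tip','lever_pivot','cheek']:
    for d in env.recognise('wrist',th)[:2]: print(th,round(d['score'],2),np.array(d['location']),p3(c,*d['location']))
```

```text
3.45 [552.5  23.4 412.4] [ 3.1 -0.   1.6] [-0.2 -1.1  1.3]
-115 221 x [537.4 564.5] z [212.5 214.9 216.3]
-100 192 x [538.5 565.3] z [213.9 217.5 218.1]
-85 170 x [536.9 564.5] z [234.  238.3 238.5]
-70 286 x [526.2 553. ] z [262.1 291.5 296. ]
-55 352 x [522.1 566.2] z [211.7 296.4 299.3]
-40 261 x [536.1 557.4] z [210.1 212.5 213.1]
-25 269 x [534.1 556.4] z [210.2 212.4 213.2]
-10 284 x [533.5 555.5] z [209.9 212.1 213.2]
5 288 x [532.8 554.5] z [210.2 212.5 213.4]
20 297 x [532.2 553.6] z [210.2 212.3 213.5]
35 306 x [531.4 552.6] z [210.4 212.3 212.9]
50 328 x [529.7 551.6] z [210.  212.2 212.9]
65 334 x [529.  550.7] z [210.2 212.4 213.2]
80 347 x [528.4 549.8] z [210.3 212.3 213.6]
95 535 x [518.9 555.7] z [214.7 220.5 222.6]
110 410 x [517.4 556.7] z [218.  220.9 221.9]
tube_grip 0.72 [248.  156.8] [543.4  55.8 211.2]
tube_grip 0.7 [244.6 195.2] [542.2  16.  211.6]
collar 0.65 [245.  195.6] [542.6  15.6 211.5]
lever_tip 0.91 [227.1 289.8] [532.5 -57.  271.9]
lever_tip 0.16 [305.  297.7] [ 655.2 -204.    47.9]
lever_pivot 0.62 [225.9 286.6] [531.2 -54.7 270.5]
cheek 0.85 [250.4  29.6] [535.2 206.   87.6]
cheek 0.32 [170.  183.5] [413.1 -17.5  27.6]
```

View pics/w1.png

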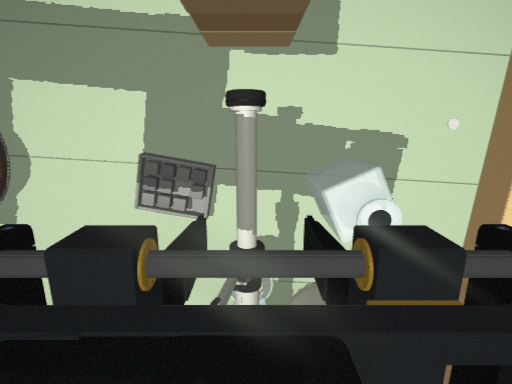

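The wrist view shows the inner tube centred at column 247 from the collar (247,245) to the foot (246,100), with the decanter and tray clear of the fingers. The tube axis is at x≈543 for y≈23, so I'll descend and grip.

>>> jog_arm --pt "0 0 0 1 -9.5 30 60" --pt "0 0 0 0 0 45 60" --pt "0 0 0 0 0 45 60" --pt "0 0 0 0 0 25 60" --pt "0 0 0 0 0 8 60" --pt "0 0 0 0 0 0 60"

```text
t: 4.55
eef_pos: [543.5, 20.6, 259.5]
tcp_rot: [3.142, 0.0, 1.628]
ft_force: [-0.5, -0.1, 0.1]
opening: 0.632
grip_force: 0.0
```

>>> jog_arm --pt "0 0 0 0 0 0 30" --pt "0 0 0 0 0 0 15" --pt "0 0 0 0 0 0 10" --pt "0 0 0 0 0 0 10" --pt "0 0 0 0 0 0 10"

```text
t: 5.18
eef_pos: [543.3, 21.0, 259.4]
tcp_rot: [3.141, 0.0, 1.629]
ft_force: [-0.6, 0.7, 2.1]
opening: 0.225
grip_force: 30.0
```

>>> jog_arm --pt "0 0 0 4 0 0 10" --pt "0 0 0 8 0 0 10" --pt "0 0 0 10 0 0 10" --pt "0 0 0 10 0 0 10" --pt "0 0 0 10 0 0 10" --pt "0 0 0 8 0 0 10" --pt "0 0 0 6 -0.3 0 10" --pt "0 0 0 4 0 0 10" --pt "0 0 0 0 0 0 10"

```text
t: 6.3
eef_pos: [539.5, 80.5, 259.3]
tcp_rot: [3.142, 0.001, 1.629]
ft_force: [-0.5, -4.1, 2.0]
opening: 0.224
grip_force: 30.0
```

Run:
```python
from m import *
s=env.state();print(s['t'],s['eef_pos'],np.round(s['tcp_rot'],3),s['ft_force'],s['grip_force'])
for n in ['top','wrist']:
    c=look(n,n+'2.png');X=cloud(c).reshape(-1,3)
    f=X[(abs(X[:,0]-535)<14)&(X[:,1]>100)&(X[:,1]<193)&(X[:,2]>213.5)&(X[:,2]<230)]
    if len(f): print(n,'foot',len(f),np.percentile(f[:,1],[1,5,50,95,99]))
    k=X[(X[:,0]>480)&(X[:,0]<585)&(X[:,1]>150)&(X[:,1]<320)]
    for a,b in[(20,120),(160,215),(215,260)]:
        q=k[(k[:,2]>a)&(k[:,2]<b)&(k[:,1]>185)]
        if len(q): print(n,a,len(q),np.percentile(q[:,1],[.5,1,5,50]))
```

```text
6.3 [539.5  80.5 259.3] [3.1 0.  1.6] [-0.5 -4.1  2. ] 29.997968673706055
top 215 1888 [204.4 206.2 213.  262.7]
wrist foot 2763 [160.  161.1 169.6 177.5 178.6]
wrist 20 1596 [201.9 202.  202.2 205.9]
wrist 160 5843 [196.3 196.4 196.8 199.8]
```

>>> jog_arm --pt "0 0 0 4 0 0 10" --pt "0 0 0 4 0 0 10" --pt "0 0 0 3 0 0 10" --pt "0 0 0 1 0 0 10"

```text
t: 6.9
eef_pos: [538.8, 92.3, 259.3]
tcp_rot: [-3.141, 0.001, 1.629]
ft_force: [-1.1, -8.3, 2.8]
opening: 0.222
grip_force: 30.0
```

>>> jog_arm --pt "0 0 0 1 0 0 10" --pt "0 0 0 1 0 0 10"

```text
t: 7.15
eef_pos: [538.7, 94.2, 259.3]
tcp_rot: [-3.141, 0.001, 1.629]
ft_force: [-0.5, -7.8, 2.6]
opening: 0.224
grip_force: 30.0
```

>>> jog_arm --pt "0 0 0 0.5 0 0 10" --pt "0 0 0 0.5 0 0 10"

```text
t: 7.4
eef_pos: [538.6, 95.2, 259.3]
tcp_rot: [-3.141, 0.001, 1.629]
ft_force: [-0.7, -7.4, 3.0]
opening: 0.223
grip_force: 30.0
```

>>> jog_arm --pt "0 0 0 0.5 0 0 10" --pt "0 0 0 0.5 0 0 10"

```text
t: 7.65
eef_pos: [538.6, 96.2, 259.3]
tcp_rot: [-3.141, 0.001, 1.629]
ft_force: [-0.8, -8.2, 2.9]
opening: 0.222
grip_force: 30.0
```

>>> jog_arm --pt "0 0 0 0.4 0 0 10" --pt "0 0 0 0.4 0 0 10"

```text
t: 7.9
eef_pos: [538.5, 97.0, 259.3]
tcp_rot: [-3.141, 0.001, 1.629]
ft_force: [-1.2, -8.3, 2.5]
opening: 0.221
grip_force: 30.0
```

>>> jog_arm --pt "0 0 0 0.4 0 0 10" --pt "0 0 0 0.4 0 0 10"

```text
t: 8.15
eef_pos: [538.5, 97.8, 259.3]
tcp_rot: [-3.141, 0.001, 1.629]
ft_force: [-1.5, -8.3, 3.6]
opening: 0.227
grip_force: 30.0
```

>>> jog_arm --pt "0 0 0 0.4 0 0 10" --pt "0 0 0 0.4 0 0 10"

```text
t: 8.4
eef_pos: [538.4, 98.6, 259.3]
tcp_rot: [-3.141, 0.001, 1.629]
ft_force: [-0.7, -9.0, 2.9]
opening: 0.226
grip_force: 30.0
```

>>> jog_arm --pt "0 0 0 0.4 0 0 10" --pt "0 0 0 0.4 0 0 10"

```text
t: 8.65
eef_pos: [538.4, 99.4, 259.3]
tcp_rot: [-3.141, 0.001, 1.629]
ft_force: [-1.3, -8.8, 3.5]
opening: 0.224
grip_force: 30.0
```

>>> jog_arm --pt "0 0 0 0.4 0 0 10" --pt "0 0 0 0.3 0 0 10"

```text
t: 8.9
eef_pos: [538.3, 100.1, 259.4]
tcp_rot: [-3.141, 0.001, 1.629]
ft_force: [-1.7, -8.1, 3.6]
opening: 0.222
grip_force: 30.0
```

>>> jog_arm --pt "0 0 0 0.4 0 0 10" --pt "0 0 0 0.3 0 0 10"

```text
t: 9.15
eef_pos: [538.3, 100.8, 259.3]
tcp_rot: [-3.141, 0.001, 1.629]
ft_force: [-1.8, -8.2, 3.0]
opening: 0.225
grip_force: 30.0
```

>>> jog_arm --pt "0 0 0 0.4 0 0 10" --pt "0 0 0 0.3 0 0 10"

```text
t: 9.4
eef_pos: [538.2, 101.4, 259.3]
tcp_rot: [-3.141, 0.001, 1.629]
ft_force: [-0.8, -8.5, 3.3]
opening: 0.226
grip_force: 30.0
```

Run:
```python
from m import *
c=look('wrist','w3.png');X=cloud(c)
s=env.state();print(s['eef_pos'],s['ft_force'])
for u in (240,247,254):
    for v in range(20,150,4): 
        print(u,v,X[v,u],end=' | ')
    print()
im=c['color'][0:160,170:330,::-1];cv2.imwrite('pics/w3c.png',cv2.resize(im,None,fx=3.7,fy=3.7))
```

```text
[538.2 101.5 259.3] [-0.7 -9.2  3.2]
240 20 [526.8 203.  234.7] | 240 24 [526.9 201.9 233.9] | 240 28 [526.9 200.7 233.5] | 240 32 [526.8 200.1 230.9] | 240 36 [526.7 199.3 228.5] | 240 40 [526.4 199.4 222.5] | 240 44 [526.1 199.2 217.1] | 240 48 [526.3 197.3 218.7] | 240 52 [526.4 195.5 219.8] | 240 56 [526.5 193.9 220. ] | 240 60 [526.5 192.7 218.4] | 240 64 [526.7 190.8 220.1] | 240 68 [526.8 189.1 220.7] | 240 72 [526.8 187.7 220.1] | 240 76 [526.9 186.  220.6] | 240 80 [526.8 184.8 217.6] | 240 84 [526.8 183.5 215.3] | 240 88 [526.9 181.8 215.6] | 240 92 [526.7 180.5 211.1] | 240 96 [526.7 178.9 209.1] | 240 100 [526.7 177.2 208.8] | 240 104 [526.8 175.3 209.2] | 240 108 [527.  173.5 209.9] | 240 112 [527.  171.7 210. ] | 240 116 [527.1 169.9 209.9] | 240 120 [527.2 168.1 210. ] | 240 124 [527.3 166.2 209.4] | 240 128 [527.4 164.4 210.6] | 240 132 [527.4 162.5 209.6] | 240 136 [527.5 160.6 208.2] | 240 140 [527.6 158.8 210.1] | 240 144 [527.7 156.9 209.7] | 240 148 [527.8 155.  209.6] | 
247 20 [529.4 203.1 234.8] | 247 24 [529.4 202.1 233.6] | 247 28 [529.5 200.8 233.5] | 247 3
[... 1142 characters left out ...]
532.4 194.2 220.1] | 254 60 [532.5 192.2 222.5] | 254 64 [532.6 190.9 221.5] | 254 68 [532.7 189.1 223. ] | 254 72 [532.7 188.1 219.7] | 254 76 [532.8 186.3 221.3] | 254 80 [532.9 185.1 218.4] | 254 84 [533.  183.6 216.7] | 254 88 [533.1 181.9 217.2] | 254 92 [533.1 180.8 211.4] | 254 96 [533.2 179.1 211.3] | 254 100 [533.3 177.2 213.4] | 254 104 [533.4 175.6 210.9] | 254 108 [533.5 173.8 211.4] | 254 112 [533.6 172.  212.3] | 254 116 [533.7 170.3 211.2] | 254 120 [533.8 168.4 212.1] | 254 124 [533.9 166.6 211.8] | 254 128 [534.  164.8 211.3] | 254 132 [534.1 163.  211.6] | 254 136 [534.2 161.1 211.6] | 254 140 [534.3 159.2 211. ] | 254 144 [534.5 157.5 213.1] | 254 148 [534.6 155.6 212.5] |
```

View pics/w3c.png

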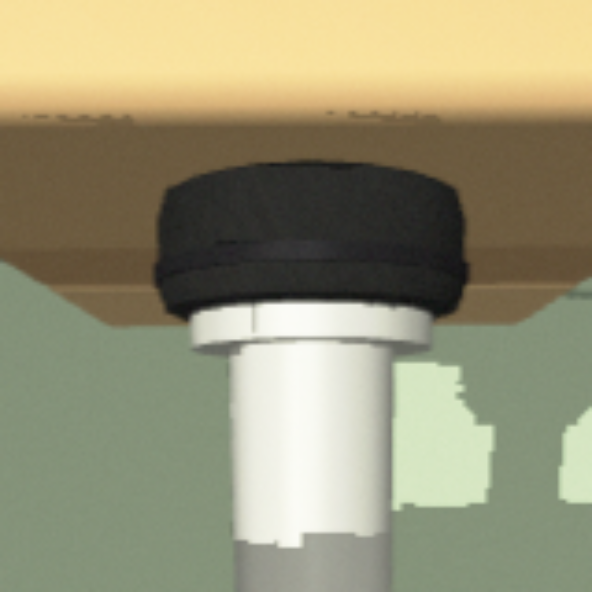

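The view shows the foot's front edge at y≈199 with the top course at ≈199.5 to 200, so contact is imminent. I'll continue in small steps.

>>> jog_arm --pt "0 0 0 0.3 0 0 10" --pt "0 0 0 0.2 0 0 10"

```text
t: 9.7
eef_pos: [538.2, 101.7, 259.3]
tcp_rot: [-3.141, 0.002, 1.629]
ft_force: [-1.7, -11.0, 2.9]
opening: 0.225
grip_force: 30.0
```

>>> jog_arm --pt "0 0 0 0.3 0 0 10" --pt "0 0 0 0.2 0 0 10"

```text
t: 9.95
eef_pos: [538.2, 102.0, 259.3]
tcp_rot: [-3.141, 0.002, 1.629]
ft_force: [-1.0, -12.7, 3.1]
opening: 0.226
grip_force: 30.0
```

>>> jog_arm --pt "0 0 0 0.3 0 0 10" --pt "0 0 0 0.2 0 0 10"

```text
t: 10.2
eef_pos: [538.2, 102.3, 259.3]
tcp_rot: [-3.141, 0.003, 1.629]
ft_force: [-2.2, -13.7, 4.6]
opening: 0.224
grip_force: 30.0
```

>>> jog_arm --pt "0 0 0 0.2 0 0 10" --pt "0 0 0 0.2 0 0 10"

```text
t: 10.45
eef_pos: [538.2, 102.5, 259.3]
tcp_rot: [-3.141, 0.003, 1.629]
ft_force: [-1.0, -15.5, 3.9]
opening: 0.226
grip_force: 30.0
```

>>> jog_arm --pt "0 0 0 0 0 0 10" --pt "0 0 0 0 0 0 10"

```text
t: 10.7
eef_pos: [538.2, 102.5, 259.3]
tcp_rot: [-3.141, 0.003, 1.629]
ft_force: [-0.9, -15.8, 3.6]
opening: 0.224
grip_force: 30.0
```

>>> jog_arm --pt "0 0 0 0 0 0 50" --pt "0 0 0 0 0 0 50" --pt "0 0 0 0 0 0 50"

```text
t: 11.08
eef_pos: [538.1, 104.3, 259.1]
tcp_rot: [-3.141, -0.0, 1.629]
ft_force: [0.4, 0.6, -0.6]
opening: 0.48
grip_force: 0.0
```

>>> jog_arm --pt "0 0 0 0 0 -20 50" --pt "0 0 0 0 0 -50 50" --pt "0 0 0 0 0 -50 50" --pt "0 0 0 0 0 -40 20" --pt "0 0 0 -40 -15 0 0" --pt "0 0 0 -40 -15 0 0" --pt "0 0 0 -20 -15 0 0" --pt "0 0 0 0 0 0 0"

```text
t: 12.08
eef_pos: [498.5, 0.9, 419.4]
tcp_rot: [3.141, -0.0, 1.627]
ft_force: [0.8, 0.7, 0.6]
opening: 0.057
grip_force: 0.0
```

Run:
```python
from m import *
s=env.state();print(s['t'],s['eef_pos'],s['ft_force'],s['opening'])
for n in ['wrist','top','scene']:
    c=look(n,n+'4.png');X=cloud(c).reshape(-1,3)
    t=X[(abs(X[:,0]-540)<50)&(abs(X[:,1]+58)<45)&(X[:,2]>225)&(X[:,2]<310)]
    for z in range(225,310,10):
        q=t[(t[:,2]>=z)&(t[:,2]<z+10)]
        if len(q)>4: print(n,z,len(q),'x',np.percentile(q[:,0],[3,50,97]),'y',np.percentile(q[:,1],[3,50,97]))
```

```text
12.075 [498.5   0.9 419.4] [0.8 0.7 0.6] 0.05739788085274271
scene 225 50 x [532.8 551.4 557.9] y [-78.2 -57.  -45.4]
scene 235 89 x [531.2 544.1 555.4] y [-78.7 -60.2 -46.6]
scene 245 24 x [535.4 538.5 540.1] y [-70.6 -62.1 -55.3]
scene 255 29 x [533.8 536.5 539.3] y [-70.7 -63.5 -55.1]
scene 265 25 x [531.8 534.9 537. ] y [-70.1 -63.1 -56.3]
scene 275 26 x [529.1 533.8 536. ] y [-69.5 -62.7 -55.9]
scene 285 28 x [527.7 531.  533.3] y [-71.6 -61.9 -54.5]
scene 295 30 x [524.9 528.2 530.9] y [-72.8 -63.  -55.5]
```

View pics/wrist4.png

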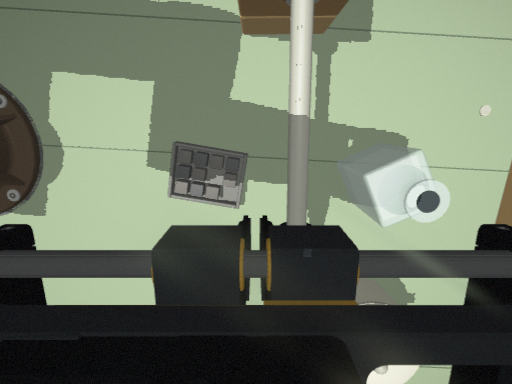

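The scene points put the lever blade at y≈-61, leaning about 0.2 rad, with the pivot near (539,-61,231). The wrist view is clear of obstacles, with the closed fingers at (255,240). I'll go behind the lever.

>>> jog_arm --pt "0 0 0 -31 -6 0 0" --pt "0 0 0 -31 -3 0 0" --pt "0 0 0 0 0 30 0" --pt "0 0 0 0 0 32 0" --pt "0 0 0 0 0 0 0"

```text
t: 12.85
eef_pos: [493.6, -60.1, 355.6]
tcp_rot: [-3.138, -0.001, 1.629]
ft_force: [0.5, 0.7, 0.2]
opening: 0.003
grip_force: 0.0
```

Run:
```python
from m import *
s=env.state();print(s['t'],s['eef_pos'],s['ft_force'],s['opening'])
c=look('scene');im=c['color'][90:250,160:372,::-1];cv2.imwrite('pics/s5.png',cv2.resize(im,None,fx=3.7,fy=3.7,interpolation=2))
```

```text
12.85 [493.6 -60.1 355.6] [0.5 0.7 0.2] 0.002935733495779659
```

View pics/s5.png

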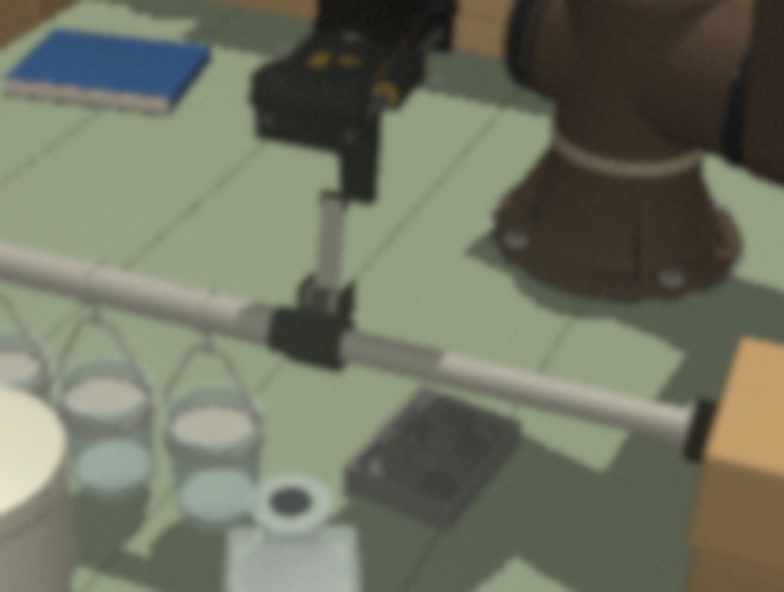

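The view shows the foot against the cheek at (700,430), the lever standing at (330,240), and the closed fingers right behind it at (360,170), in line with it. Now I'll push.

>>> jog_arm --pt "0 0 0 0 6 0 0" --pt "0 0 0 0 6 0 0" --pt "0 0 0 0 6 0 0" --pt "0 0 0 0 6 0 0" --pt "0 0 0 0 6 0 0" --pt "0 0 0 0 6 0.3 0" --pt "0 0 0 0 6 0.3 0" --pt "0 0 0 0 6 0.4 0"

```text
t: 13.9
eef_pos: [541.6, -58.0, 356.1]
tcp_rot: [-3.141, -0.0, 1.629]
ft_force: [-4.7, -0.9, 0.1]
opening: 0.003
grip_force: 2.6
```

>>> jog_arm --pt "0 0 0 0 5.5 3.2 0" --pt "0 0 0 0 5.5 3.2 0" --pt "0 0 0 0 5.5 3.2 0"

```text
t: 14.28
eef_pos: [558.4, -57.1, 347.7]
tcp_rot: [3.14, 0.001, 1.629]
ft_force: [-5.7, 0.2, 12.9]
opening: 0.001
grip_force: 5.8
```

>>> jog_arm --pt "0 0 0 0 3.2 3.5 0" --pt "0 0 0 0 3.1 3.6 0" --pt "0 0 0 0 3.1 3.6 0"

```text
t: 14.65
eef_pos: [568.5, -56.6, 337.1]
tcp_rot: [3.138, 0.001, 1.628]
ft_force: [1.0, 0.1, 8.2]
opening: 0.001
grip_force: 3.2
```

>>> jog_arm --pt "0 0 0 0 1.7 3.2 0" --pt "0 0 0 0 1.6 3.3 0" --pt "0 0 0 0 1.0 3 0"

```text
t: 15.02
eef_pos: [571.9, -56.3, 326.0]
tcp_rot: [-3.142, 0.0, 1.629]
ft_force: [0.3, -0.3, -0.4]
opening: 0.003
grip_force: 0.0
```

Force has dropped to zero, so the lever should have snapped over. I'll lift off, move away and check.

>>> jog_arm --pt "0 0 0 0 0 -30 0" --pt "0 0 0 0 0 -50 0" --pt "0 0 0 0 0 -50 0" --pt "0 0 0 0 -50 0 0" --pt "0 0 0 0 -50 0 0" --pt "0 0 0 0 0 0 0"

```text
t: 15.78
eef_pos: [469.6, -61.9, 456.9]
tcp_rot: [3.141, 0.0, 1.628]
ft_force: [0.2, -0.7, 0.4]
opening: 0.003
grip_force: 0.0
```

Run:
```python
from m import *
s=env.state();print(s['t'],s['eef_pos'],s['ft_force'])
c=look('scene');X=cloud(c).reshape(-1,3)
t=X[(abs(X[:,0]-560)<60)&(abs(X[:,1]+58)<45)&(X[:,2]>222)&(X[:,2]<310)]
for x in range(520,620,10):
    q=t[(t[:,0]>=x)&(t[:,0]<x+10)]
    if len(q)>4: print(x,len(q),'z',np.percentile(q[:,2],[50,97]),'y',np.percentile(q[:,1],[3,97]))
im=c['color'][90:250,160:372,::-1];cv2.imwrite('pics/s6.png',cv2.resize(im,None,fx=3.7,fy=3.7,interpolation=2))
```

```text
15.775 [469.6 -61.9 456.9] [ 0.2 -0.7  0.4]
530 32 z [237.3 240.5] y [-79.4 -45.4]
540 60 z [235.6 239.7] y [-77.9 -45.2]
550 40 z [235.7 239.4] y [-78.  -46.4]
560 20 z [237.2 239.6] y [-68.6 -54.4]
570 18 z [237.6 239. ] y [-67.3 -52.6]
580 16 z [237.3 239.2] y [-67.2 -53.1]
590 21 z [237.4 238.4] y [-66.6 -51.1]
600 18 z [238.5 240. ] y [-67.3 -50. ]
610 6 z [238.7 239.9] y [-65.2 -50.3]
```

View pics/s6.png

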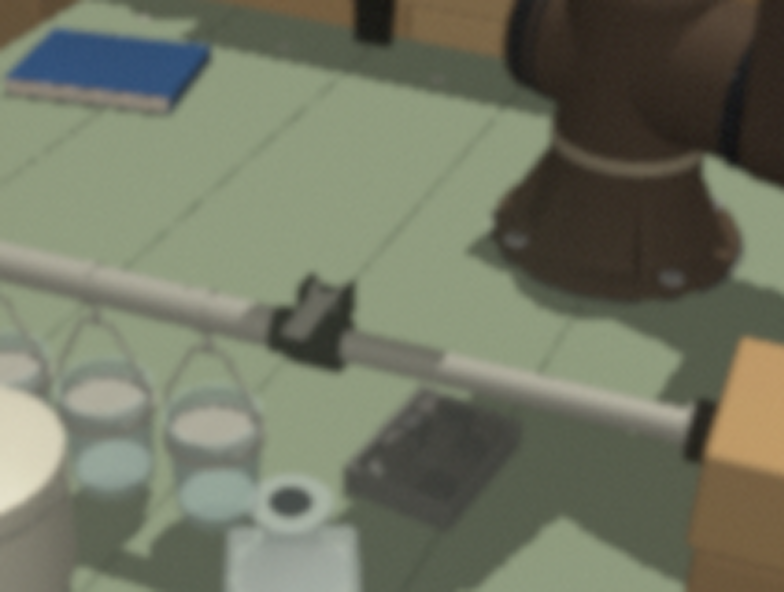

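The lever lies level across the collar at (320,310), the foot is on the cheek at (700,430), and everything else is where it was. The arm is clear, so I'm handing in.

```bash
python3 -c "
from cell import env
print(env.job_done())"
```

```text
the job is handed in; nothing more can be done
None
```

I drew the tube out until the foot bore on the stone at about 7 N (estimated from the wrist force just before I let go), flipped the cam lever shut, moved the arm clear, and handed the job in after about 16 s; the last scene picture shows the lever level across the collar and the items in view in place.

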